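# Dig the spanner out of the glass bin

## Task

The engraver's steel spanner has been buried in the black bin of casting glass. Move the long glass billet off it and leave the billet lying flat on the bare floor of the bin, clear of the spanner; then take the spanner out and lay it flat in the middle of the cork mat, lengthwise along the mat. Set both down gently, without dropping them.

Things in the scene. Friction and masses are not known exactly. Their poses are not given: they have to be found in the camera images.
- spanner_mid (a point): Centre (half-way up) of the flat double open-ended steel spanner: 150 mm long (x), shank 16 mm wide (y) and 8 mm thick (z), a two-pronged jaw 30 mm wide at each end; 0.11 kg. It starts flat on the bin floor, in the bin's left or right third, roughly along the bin's x, under the long billet; only its ends show. Once uncovered it can be gripped across the middle of its shank.
- billet_mid (a point): Centre (half-way up) of the long green glass billet that starts flat on top of the spanner, its underside 8 mm above the bin floor and its length roughly along the spanner: 120 mm long (x), 44 mm wide (y), 22 mm high (z); 0.28 kg. Not the shorter glass slab (60 x 44 x 22 mm) or the glass puck (42 mm across, 18 mm high), which lie in the bin's opposite third.
- bin: Black open bin, fixed to the bench: 220 mm (x) by 370 mm (y) outside, 40 mm high, walls and floor 5 mm thick. Origin at the centre of its underside, at bench height. The spanner under its billet lies near y = +105 or -105 mm in the bin, the other glass on the opposite side; the middle (y = -50 to +50 mm) is empty.
- mat: Cork mat, fixed flat on the bench to the right of the bin: 200 mm long (its x), 110 mm wide (its y), 4 mm thick. Origin at the centre of its underside.
There are look-alikes about, which are no part of the job. What is shaped like the part that bears spanner_mid but red or yellow is not meant.

How it is judged (in metres and radians):
On the way, in this order (a step that is already met when the one before it is completed fails the run):
1. the billet is set down flat on the bin floor, clear of the spanner and released, while the spanner still lies in the bin (x of billet_mid in the frame of bin between -0.1 and 0.1 m and y of billet_mid in the frame of bin between -0.175 and 0.175 m and z of billet_mid in the frame of bin below 0.021 m and angle between billet_mid's own z axis and vertical below 0.12 rad and horizontal distance between billet_mid and spanner_mid above 0.045 m and contact force between the fingers and billet below 0.1 N and z of spanner_mid in the frame of bin below 0.02 m and x of spanner_mid in the frame of bin between -0.1 and 0.1 m and y of spanner_mid in the frame of bin between -0.18 and 0.18 m), for 0.2 s.
2. the spanner is lifted out, held by the fingers (height (world z) of spanner_mid above 0.055 m and contact force between the fingers and spanner above 0.5 N), for 0.1 s.
At the end, for the whole second after the job is handed in: The spanner lies flat and still on the cork mat, its centre within 30 mm along and 35 mm across of the mat's centre and its length within 17 degrees of the mat's length; the billet lies flat (within 7 degrees) and still on the floor of the bin (x of spanner_mid in the frame of mat between -0.03 and 0.03 m and y of spanner_mid in the frame of mat between -0.035 and 0.035 m and z of spanner_mid in the frame of mat between 0.004 and 0.012 m and angle between each of spanner_mid, billet_mid's own z axis and vertical below 0.12 rad and angle between the x axis of spanner_mid and the x axis of mat, either way round below 0.3 rad and linear speed of each of spanner, billet below 0.02 m/s and x of billet_mid in the frame of bin between -0.1 and 0.1 m and y of billet_mid in the frame of bin between -0.175 and 0.175 m and z of billet_mid in the frame of bin below 0.021 m); the robot touches nothing.
It fails at once if the glass billet is let go with its centre more than 60 mm above the bench (height (world z) of billet_mid above 0.06 m and contact force between the fingers and billet below 0.05 N).
It fails at once if the spanner is let go with its centre more than 50 mm above the bench (height (world z) of spanner_mid above 0.05 m and contact force between the fingers and spanner below 0.05 N).
It also fails if it takes over 64 s, if anything falls off the work surface, if the arm or the gripper's body presses on something with over 40 N, if the wrist force passes 120 N, or if a joint passes its speed limit or range.

## Robot

A 6-joint arm with a two-finger parallel gripper is mounted at the origin on the work surface. World frame = base frame: x ahead of the robot, y to its left, z up, the work surface at z = 0. Lengths are in m, angles in degrees, forces in N, time in s.
With the tool pointing down it reaches from about 0.35 to 0.875 m from the base axis. Payload 4.2 kg.
Tool frame: the origin (TCP) lies where the fingers leave the gripper's body, on its centre line; the fingertips stand 70 mm ahead of it and the grasp point (between the pads) lies 51 mm ahead of it; z points along the fingers, y is the direction in which the jaws open and shut (so a half turn about z gives the same grasp; the last joint's range is limited). The gripper opens to 87 mm and grips with 3 to 60 N. Pads are 19 mm wide; open, the fingers measure 117 mm over their backs; the gripper's body (75 mm by 190 mm) begins 51 mm behind the grasp point.
Start: joints at [-54.912, 22.042, 0.453, 0, -68.411, -14.817], TCP at [0.217, -0.586, 0.292] pointing down, gripper open.
Joint ranges: [-179.83, 179.83], [-69.29, 118.12], [-61.27, 80.66], [-181.25, 117.63], [-171.15, -9.14], [-177.46, 177.46]. Speed limits (degrees/s): [159.86, 159.86, 180, 180, 180, 180].

## Interface

Orientations are given as a 3x3 rotation matrix whose columns are the frame's x, y, z axes.
In Python, from station import sense, cams, job gives the robot as it stands. The module is installed in compiled form; this text tells all that it offers.
- The arm moves only by the shell command python3 -m handwheel 'ROWS'. ROWS is JSON, a list of rows, each a list of 5 numbers: the shift along the tool's x, y, z in cm, then the turn about the tool's z in degrees, then the opening, from 0 (shut) to 1 (fully open). A call has 1 to 10 rows; each row shifts and turns the commanded pose from where the row before left it, along the tool's axes as they then stand; what a row does not reach is not made up. A row lasts 1/8 s, in which the tool goes at most 62.5 mm and 10.7 degrees, less where a joint would pass 70% of its speed; a pose out of reach is approached as far as the arm can. A call with a gripper value outside its range is refused whole. The fingers move at their own pace and stop on an object; the grip force is fixed at half the most. Time passes only in rows, so rows that do not move let the fingers close. It gives the time, the measured TCP pose, the force and the opening at its end, in the units of the state.
- sense(): the state, without advancing time (a new reading comes with each control period).
- cams.capture(name): name is "scene" or "top"; returns the picture (420x560x3 uint8, red, green, blue); there is no depth.
- cams.camera_params(name): a dict with "fx", "fy", "cx", "cy" (pixels), "origin" and "rotation" of the camera in the world. Camera axes: x right, y down, z forward; pixel columns grow to the right and rows downward; lengths in m; the calibration is good to about 2 mm. A picture is of the moment at which its call begins. camera_params takes no time and is no camera call.
- job.finish_job(): hands the job in, once; it reports no verdict.
The state is a dict: "time_s": time; "joints": joint angles; "joint_velocities": joint speeds; "effort": joint torques, N m; "tcp_pos": TCP position; "ee_rot": TCP orientation; "wrist_force": force on the tool from outside, world axes, zero at the start; "moment": the same for the moment, N m; "gripper_width": opening from 0.0 (shut) to 1.0 (fully open).
Only numpy, scipy, OpenCV 4.12 (cv2) and the standard library are available. Lean on these libraries where they do the work, as an engineer would, in place of code of your own. Each camera call takes 0.05 s, during which the arm holds its last target. There are 200 camera calls.

## Working session

There is one attempt and no reset: what is moved stays moved. The work goes in short steps, Python scripts to look and compute and a shell command to move; the robot and the scene stay as the last step left them, time stands still between calls to the robot, and variables do not carry over. Pictures are saved under pics/ and viewed, about 8 in all and at most 12, crops included, and the job is handed in when it is done.

```bash
mkdir -p pics
cat > h.py <<'E'
import numpy as np, cv2
from station import sense, cams, job
def snap(n,f,crop=None,s=1):
    im=cams.capture(n)[:,:,::-1].copy()
    cv2.imwrite('pics/raw_'+f,im)
    if crop: x0,y0,x1,y1=crop; im=im[y0:y1,x0:x1]
    cv2.imwrite('pics/'+f,cv2.resize(im,None,fx=s,fy=s,interpolation=cv2.INTER_CUBIC))
def ray(n,u,v):
    p=cams.camera_params(n); R=np.array(p['rotation']); d=R@np.array([(u-p['cx'])/p['fx'],(v-p['cy'])/p['fy'],1.])
    return np.array(p['origin']),d/np.linalg.norm(d)
def atz(n,u,v,z):
    o,d=ray(n,u,v); return o+d*(z-o[2])/d[2]
def tri(a,b):
    (o1,d1),(o2,d2)=ray(*a),ray(*b)
    t=np.linalg.lstsq(np.c_[d1,-d2],o2-o1,rcond=None)[0]
    p,q=o1+t[0]*d1,o2+t[1]*d2
    return (p+q)/2,np.linalg.norm(p-q)
E
python3 - <<'E'
from h import *
np.set_printoptions(precision=4,suppress=True)
snap('top','top0.png',None,1.4); snap('scene','scene0.png',None,1.4)
for n in('top','scene'): print(cams.camera_params(n))
print(sense())
E
```

```text
{'fx': 419.2974577241544, 'fy': 419.2974577241544, 'cx': 277.89898582191455, 'cy': 201.7306978748956, 'origin': array([ 0.2923, -0.0707,  0.8819]), 'rotation': array([[ 0.0662, -0.9777,  0.1994],
       [-0.9978, -0.0655,  0.0102],
       [ 0.0031, -0.1996, -0.9799]])}
{'fx': 536.3555570629832, 'fy': 536.3555570629832, 'cx': 278.6011068499914, 'cy': 205.79891325744984, 'origin': array([ 0.837 , -0.7278,  0.6164]), 'rotation': array([[ 0.8648,  0.3022, -0.401 ],
       [ 0.5021, -0.52  ,  0.691 ],
       [ 0.0003, -0.7989, -0.6015]])}
{'time_s': 0.1, 'joints': array([-54.911 ,  22.0841,   0.3889,  -0.0242, -68.4118, -14.8151]), 'joint_velocities': array([-0.0524, -0.1213,  0.1495,  0.1667, -0.0464, -0.0682]), 'effort': array([ -0.0003, -39.169 ,  18.7935,   4.2319,   0.0134,  -0.0001]), 'tcp_pos': array([ 0.2164, -0.5859,  0.2913]), 'ee_rot': array([[-0.9381, -0.3464, -0.0008],
       [-0.3464,  0.9381,  0.0018],
       [ 0.0001,  0.0019, -1.    ]]), 'wrist_force': array([ 0.0442,  0.0615, -0.9768]), 'moment': array([-0.0299,  0.0386,  0.0253]), 'gripper_width': 0.9940317661744241}
```

View pics/top0.png

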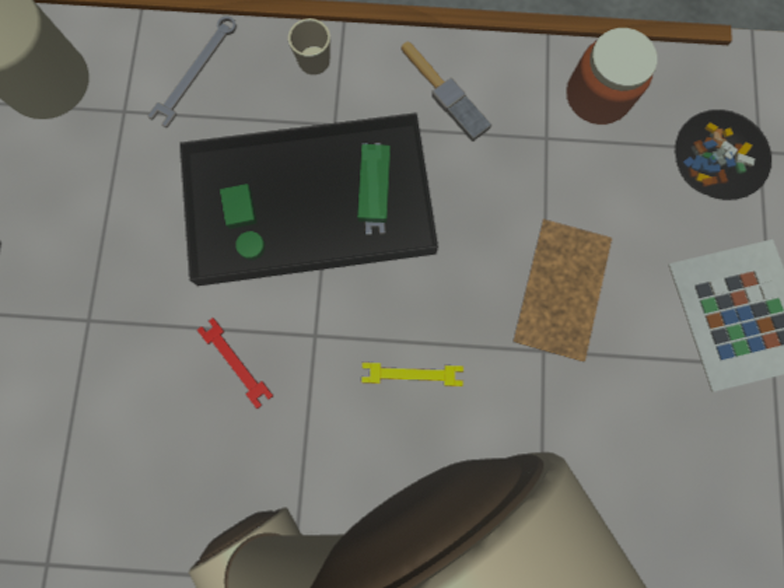

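View pics/scene0.png

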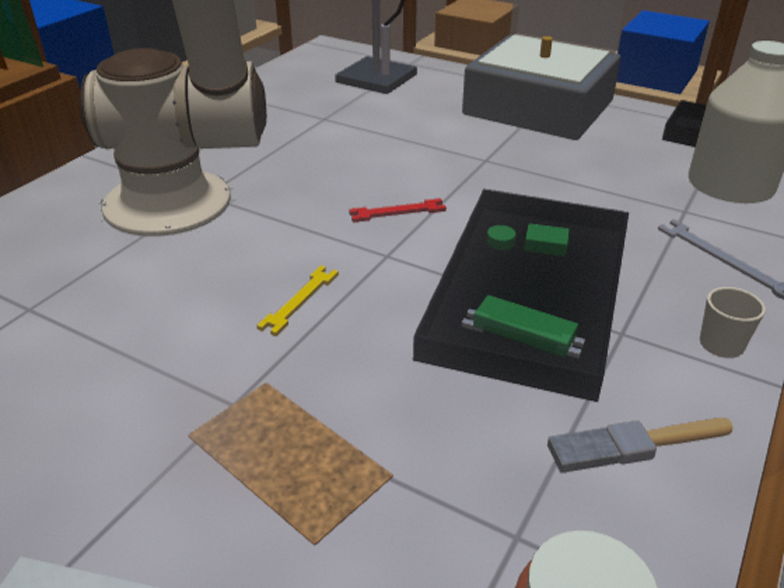

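Top view (1.4x pixels): the long billet is at (374,185), with a steel jaw showing at (375,228) and (374,146). These could be mistaken for the two parts:
- **Spanner:** red at (235,363), yellow at (412,374), grey ring wrench outside the bin at (195,75).
- **Billet:** slab at (237,205), puck at (250,245).

I choose the long green billet and the grey spanner under it, in the bin's right third. The mat is at (562,290).

Run:
```python
from h import *
a=cv2.imread('pics/raw_top0.png')[90:190,235:315]; b=cv2.imread('pics/raw_scene0.png')[200:265,320:425]
a=cv2.resize(a,(400,500),interpolation=cv2.INTER_CUBIC)  # 5x
b=cv2.resize(b,(400,248),interpolation=cv2.INTER_CUBIC)  # 3.81x
c=np.zeros((500,800,3),np.uint8); c[:,:400]=a; c[:248,400:]=b
cv2.imwrite('pics/crop.png',c)
```

```text
(no output)
```

View pics/crop.png

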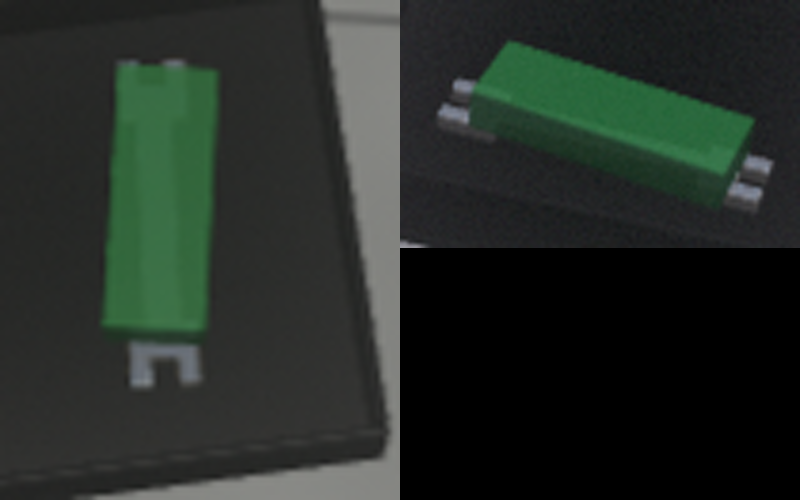

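Run:
```python
from h import *
np.set_printoptions(precision=4,suppress=True)
T=lambda x,y:('top',235+x/5-.4,90+y/5-.4); S=lambda x,y:('scene',320+(x-400)/3.81-.4,200+y/3.81-.4)
F=lambda n,x,y:(n,x/1.4-.15,y/1.4-.15)
print('billet')
P=[]
for t,s in [((104,325),(510,41)),((206,328),(471,88)),((118,67),(753,119)),((217,70),(716,163))]:
    p,e=tri(T(*t),S(*s)); P.append(p); print(p,e,atz(*T(*t),.035),atz(*S(*s),.035))
P=np.array(P); d=P[2]+P[3]-P[0]-P[1]; print(P.mean(0),np.degrees(np.arctan2(d[1],d[0])))
Q=np.mean([atz(*T(*t),.035) for t in[(104,325),(206,328),(118,67),(217,70)]],0);print(Q)
Q=np.mean([atz(*S(*t),.035) for t in[(510,41),(471,88),(753,119),(716,163)]],0);print(Q)
print('spanner -x tips (top z=.013)',[atz(*T(*t),.013) for t in[(142,386),(192,382)]],[atz(*S(*t),.013) for t in[(455,82),(441,108)]])
print('+x tips',[atz(*T(*t),.013) for t in[(128,62),(176,61)]],[atz(*S(*t),.013) for t in[(772,160),(762,188)]])
print('mat')
M=[]
for t,s in [((545,220),(391,475)),((611,237),(315,542)),((584,361),(190,435)),((514,342),(265,384))]:
    p,e=tri(F('top',*t),F('scene',*s)); M.append(p); print(p,e)
M=np.array(M); d=M[0]+M[1]-M[2]-M[3]; print(M.mean(0),np.degrees(np.arctan2(d[1],d[0])))
B=np.array([atz(*F('top',*t),.04) for t in[(181,143),(417,115),(437,247),(191,279)]]); d=B[0]+B[1]-B[2]-B[3]
print('bin',B,B.mean(0),np.degrees(np.arctan2(d[1],d[0])))
d=B[0]+B[3]-B[1]-B[2];print(np.degrees(np.arctan2(d[1],d[0]))-90)
B=np.array([atz(*F('scene',*t),.04) for t in[(485,191),(629,211),(601,378),(418,340)]]);print(B,B.mean(0))
```

```text
billet
[ 0.5632 -0.0077  0.0338] 0.00028642718692846843 [ 0.5627 -0.0078  0.035 ] [ 0.5639 -0.009   0.035 ]
[ 0.5637 -0.0511  0.036 ] 0.0005760469309246045 [ 0.5643 -0.0509  0.035 ] [ 0.563  -0.0501  0.035 ]
[ 0.6804 -0.0047  0.0331] 0.00019163086986019666 [ 0.6794 -0.0049  0.035 ] [ 0.681 -0.007  0.035]
[ 0.6785 -0.0482  0.0391] 0.0011743231456906671 [ 0.6809 -0.0478  0.035 ] [ 0.677  -0.0439  0.035 ]
[ 0.6214 -0.0279  0.0355] 1.4348861437307168
[ 0.6218 -0.0279  0.035 ]
[ 0.6212 -0.0275  0.035 ]
spanner -x tips (top z=.013) [array([ 0.5435, -0.0246,  0.013 ]), array([ 0.5467, -0.046 ,  0.013 ])] [array([ 0.5442, -0.0241,  0.013 ]), array([ 0.5469, -0.045 ,  0.013 ])]
+x tips [array([ 0.6922, -0.0075,  0.013 ]), array([ 0.6941, -0.0287,  0.013 ])] [array([ 0.692 , -0.0034,  0.013 ]), array([ 0.6943, -0.024 ,  0.013 ])]
mat
[ 0.5875 -0.2974  0.0033] 0.0012393086405995705
[ 0.566  -0.4006  0.0036] 0.0004823937204043728
[ 0.3722 -0.3587  0.002 ] 0.001129952706987492
[ 0.3934 -0.2544  0.0008] 0.00025956285525771786
[ 0.4798 -0.3278  0.0024] -12.349895530488286
bin [[ 0.6607  0.2718  0.04  ]
 [ 0.7318 -0.0874  0.04  ]
 [ 0.5221 -0.129   0.04  ]
 [ 0.4496  0.228   0.04  ]] [0.5911 0.0709 0.04  ] 11.476056843840174
11.340338719772618
[[ 0.4538  0.2235  0.04  ]
 [ 0.6625  0.2761  0.04  ]
 [ 0.7359 -0.091   0.04  ]
 [ 0.5312 -0.1362  0.04  ]] [0.5959 0.0681 0.04  ]
```

```bash
cat >> h.py <<'E'
def go(x,y,z,yawy):
    "remaining tool shift cm and turn deg to bring TCP to xyz with tool y axis at world yaw yawy"
    s=sense(); R=np.array(s['ee_rot']); d=R.T@(np.array([x,y,z])-s['tcp_pos'])*100
    t=np.degrees(np.arctan2(R[1,1],R[0,1]))-yawy; t=(t+180)%360-180
    print('shift',d.round(2),'turn',round(t,2),'t',s['time_s'],'tcp',np.round(s['tcp_pos'],4),'F',np.round(s['wrist_force'],1),'g',round(s['gripper_width'],3),'j',np.round(s['joints'],0))
E
python3 -m handwheel '[[0,0,0,9.4,1],[0,0,0,9.4,1]]'; python3 -c "
from h import *
go(.6215,-.0277,.19,91.5)"
```

```text
time_s: 0.35
tcp_pos: [0.2165, -0.586, 0.2916]
ee_rot: [[-1.0, -0.02, -0.001], [-0.02, 1.0, 0.001], [0.001, 0.001, -1.0]]
wrist_force: [0.1, 0.2, -0.0]
gripper_width: 1.002
shift [-41.63  54.99  10.21] turn -0.35 t 0.35 tcp [ 0.2165 -0.586   0.2916] F [ 0.1  0.2 -0. ] g 1.002 j [-55.  22.   0.  -0. -68. -34.]
```

```bash
python3 -m handwheel '[[-3,4,0.5,0,1],[-3,4,0.5,0,1],[-3,4,0.5,0,1],[-3,4,0.5,0,1],[-3,4,0.5,0,1],[-3,4,0.5,0,1],[-3,4,0.5,0,1],[-3,4,0.5,0,1],[-3,4,0.5,0,1],[-3,4,0.5,0,1]]'; python3 -c "
from h import *
go(.6215,-.0277,.17,91.5)"
```

```text
time_s: 1.6
tcp_pos: [0.5067, -0.1772, 0.2418]
ee_rot: [[-1.0, -0.026, -0.001], [-0.026, 1.0, 0.0], [0.001, 0.0, -1.0]]
wrist_force: [0.0, 0.2, 0.3]
gripper_width: 1.0
shift [-11.86  14.64   7.18] turn -0.02 t 1.6 tcp [ 0.5067 -0.1772  0.2418] F [0.  0.2 0.3] g 1.0 j [ -2.  16. -16.  -0. -58. -87.]
```

```bash
python3 -m handwheel '[[-3,4,0.5,0,1],[-3,4,1,0,1],[-3,4,1.5,0,1],[-2.5,2.5,2,0,1],[0,0,2,0,1],[0,0,0,0,1],[0,0,0,0,1]]'; python3 -c "
from h import *
go(.6215,-.0277,.0865,91.5); snap('top','a.png'); snap('scene','b.png')
a=cv2.imread('pics/raw_a.png')[80:200,220:330]; b=cv2.imread('pics/raw_b.png')[150:280,300:440]
cv2.imwrite('pics/c1.png',np.hstack([cv2.resize(a,(400,436)),cv2.resize(b,(400,371)) if 0 else cv2.resize(b,(400,436))]))"
```

```text
time_s: 2.48
tcp_pos: [0.6176, -0.0311, 0.1728]
ee_rot: [[-1.0, -0.026, 0.001], [-0.026, 1.0, -0.0], [-0.001, -0.0, -1.0]]
wrist_force: [-0.3, -0.6, 0.1]
gripper_width: 1.0
shift [-0.4   0.33  8.63] turn -0.04 t 2.475 tcp [ 0.6176 -0.0311  0.1728] F [-0.3 -0.6  0.1] g 1.0 j [  12.   27.   -9.    0.  -53. -101.]
```

View pics/c1.png

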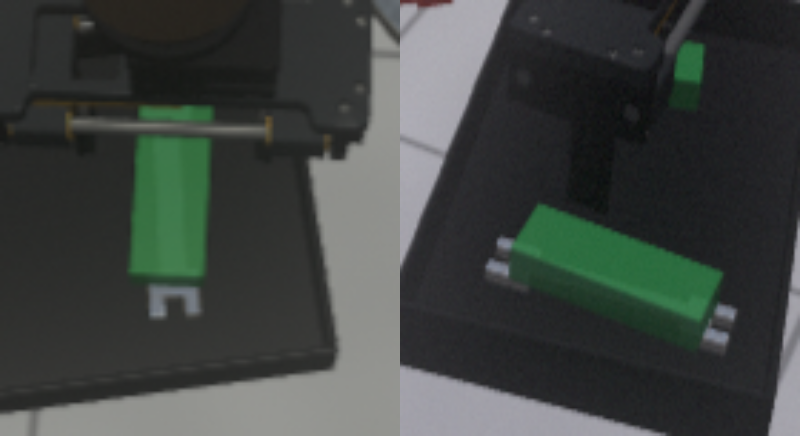

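The billet is still in place under the gripper body: it sits centrally between the guide rods, and the fingers straddle it. I'll descend.

```bash
python3 -m handwheel '[[-0.4,0.3,2,0,1],[0,0,2,0,1],[0,0,2,0,1],[0,0,1.5,0,1],[0,0,1,0,1],[0,0,0,0,1],[0,0,0,0,1]]'; python3 -c "
from h import *
go(.6215,-.0277,.0865,91.5)"
```

```text
time_s: 3.45
tcp_pos: [0.6219, -0.0276, 0.088]
ee_rot: [[-1.0, -0.026, 0.001], [-0.026, 1.0, 0.0], [-0.001, 0.0, -1.0]]
wrist_force: [0.2, -0.5, 0.4]
gripper_width: 0.999
shift [ 0.04 -0.    0.15] turn -0.02 t 3.45 tcp [ 0.6219 -0.0276  0.088 ] F [ 0.2 -0.5  0.4] g 0.999 j [  12.   34.  -13.    0.  -43. -101.]
```

```bash
python3 -m handwheel '[[0,0,0.15,0,0.6],[0,0,0,0,0.4],[0,0,0,0,0.2],[0,0,0,0,0.2],[0,0,0,0,0.2],[0,0,0,0,0.2],[0,0,0,0,0.2],[0,0,0,0,0.2]]'; python3 -m handwheel '[[0,0,-0.5,0,0.2],[0,0,-1,0,0.2],[0,0,-1,0,0.2],[0,0,-0.5,0,0.2],[0,0,0,0,0.2]]'; python3 -c "
from h import *
go(.593,.070,.1165,101.4)"
```

```text
time_s: 4.45
tcp_pos: [0.6213, -0.0276, 0.0858]
ee_rot: [[-1.0, -0.026, 0.0], [-0.026, 1.0, 0.0], [-0.0, 0.0, -1.0]]
wrist_force: [-0.2, -0.4, -0.3]
gripper_width: 0.501
time_s: 5.08
tcp_pos: [0.6216, -0.0276, 0.1165]
ee_rot: [[-1.0, -0.026, 0.001], [-0.026, 1.0, 0.0], [-0.001, 0.0, -1.0]]
wrist_force: [0.2, 0.1, -4.0]
gripper_width: 0.503
shift [ 2.61  9.83 -0.  ] turn -9.93 t 5.075 tcp [ 0.6216 -0.0276  0.1165] F [ 0.2  0.1 -4. ] g 0.503 j [  12.   31.  -12.   -0.  -47. -101.]
```

```bash
python3 -m handwheel '[[0.4,1.4,0,0,0.2],[0.5,1.8,0,0,0.2],[0.5,2,0,0,0.2],[0.5,2,0,0,0.2],[0.4,1.5,0,0,0.2],[0.3,1.1,0,-3,0.2],[0,0,0,-4,0.2],[0,0,0,-3,0.2],[0,0,0,0,0.2],[0,0,0,0,0.2]]'; python3 -c "
from h import *
go(.593,.070,.079,101.4)"
```

```text
time_s: 6.32
tcp_pos: [0.5928, 0.0696, 0.1157]
ee_rot: [[-0.98, -0.199, -0.0], [-0.199, 0.98, -0.0], [0.0, -0.0, -1.0]]
wrist_force: [0.4, 0.6, -3.1]
gripper_width: 0.5
shift [-0.03  0.03  3.67] turn 0.05 t 6.325 tcp [0.5928 0.0696 0.1157] F [ 0.4  0.6 -3.1] g 0.5 j [  22.   30.  -16.   -0.  -45. -101.]
```

```bash
python3 -m handwheel '[[0,0,1,0,0.2],[0,0,1,0,0.2],[0,0,0.8,0,0.2],[0,0,0.4,0,0.2],[0,0,0,0,0.2],[0,0,0.2,0,0.2],[0,0,0.1,0,0.2],[0,0,0,0,0.2]]'; python3 -c "
from h import *
go(.593,.070,.0785,101.4)"
```

```text
time_s: 7.32
tcp_pos: [0.5929, 0.0696, 0.0809]
ee_rot: [[-0.98, -0.199, 0.0], [-0.199, 0.98, 0.0], [-0.0, 0.0, -1.0]]
wrist_force: [0.1, -1.0, -2.7]
gripper_width: 0.5
shift [-0.02  0.03  0.24] turn 0.07 t 7.325 tcp [0.5929 0.0696 0.0809] F [ 0.1 -1.  -2.7] g 0.5 j [  22.   32.  -17.    0.  -40. -101.]
```

```bash
python3 -m handwheel '[[0,0,0.1,0,0.2],[0,0,0.05,0,0.2],[0,0,0,0,0.2]]';python3 -m handwheel '[[0,0,0.05,0,0.2],[0,0,0,0,0.2]]'
```

```text
time_s: 7.7
tcp_pos: [0.5928, 0.0696, 0.0792]
ee_rot: [[-0.98, -0.199, -0.0], [-0.199, 0.98, -0.0], [0.0, -0.0, -1.0]]
wrist_force: [0.6, 0.2, -2.7]
gripper_width: 0.502
time_s: 7.95
tcp_pos: [0.5928, 0.0696, 0.0787]
ee_rot: [[-0.98, -0.199, -0.0], [-0.199, 0.98, -0.0], [0.0, -0.0, -1.0]]
wrist_force: [0.1, 0.6, -3.0]
gripper_width: 0.503
```

```bash
python3 -m handwheel '[[0,0,0.05,0,0.2],[0,0,0,0,0.2],[0,0,0.05,0,0.2],[0,0,0,0,0.2]]'
```

```text
time_s: 8.45
tcp_pos: [0.5929, 0.0696, 0.0778]
ee_rot: [[-0.98, -0.199, 0.0], [-0.199, 0.98, 0.0], [-0.0, -0.0, -1.0]]
wrist_force: [-0.3, -0.3, -2.3]
gripper_width: 0.506
```

```bash
python3 -m handwheel '[[0,0,0.05,0,0.2],[0,0,0,0,0.2]]'
```

```text
time_s: 8.7
tcp_pos: [0.5929, 0.0696, 0.0778]
ee_rot: [[-0.98, -0.199, 0.0], [-0.199, 0.98, 0.0], [-0.0, -0.0, -1.0]]
wrist_force: [-2.1, 0.6, 2.6]
gripper_width: 0.5
```

The upward force shows the billet is on the floor. I'll release, wait and rise.

```bash
python3 -m handwheel '[[0,0,0,0,0.6],[0,0,0,0,0.75],[0,0,0,0,0.75],[0,0,0,0,0.75],[0,0,-0.5,0,0.75],[0,0,-1.5,0,0.75],[0,0,-3,0,0.75],[0,0,-3,0,0.75],[0,0,-3,0,0.75],[0,0,-3,0,0.75]]'; python3 -m handwheel '[[3,4,0,0,0.6],[3,4,0,0,0.6],[3,4,0,0,0.6],[0,0,0,0,0.6]]'; python3 -c "
from h import *
go(.619,-.0255,.15,97.5); snap('top','d.png'); snap('scene','e.png')
a=cv2.imread('pics/raw_d.png')[80:200,220:320]; b=cv2.imread('pics/raw_e.png')[180:280,300:440]
c=np.zeros((480,800,3),np.uint8); c[:,:400]=cv2.resize(a,(400,480),interpolation=cv2.INTER_CUBIC); c[:286,400:]=cv2.resize(b,(400,286),interpolation=cv2.INTER_CUBIC); cv2.imwrite('pics/c2.png',c)"
```

```text
time_s: 9.95
tcp_pos: [0.5928, 0.0696, 0.2197]
ee_rot: [[-0.98, -0.199, 0.002], [-0.199, 0.98, 0.0], [-0.002, 0.0, -1.0]]
wrist_force: [0.3, -0.5, -0.5]
gripper_width: 0.747
time_s: 10.45
tcp_pos: [0.479, 0.1708, 0.2189]
ee_rot: [[-0.979, -0.203, 0.001], [-0.203, 0.979, 0.001], [-0.002, 0.001, -1.0]]
wrist_force: [1.0, -0.6, 0.3]
gripper_width: 0.602
shift [ -9.71 -22.08   6.88] turn 4.22 t 10.45 tcp [0.479  0.1708 0.2189] F [ 1.  -0.6  0.3] g 0.602 j [  38.   15.  -22.   -0.  -53. -116.]
```

View pics/c2.png

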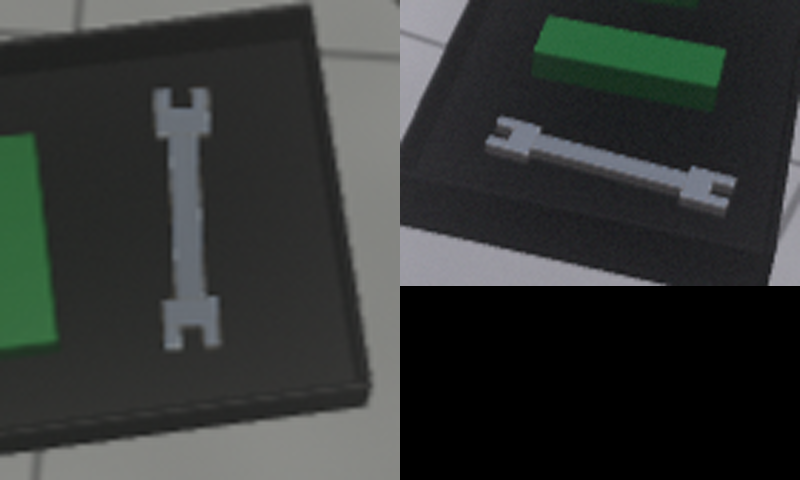

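The spanner is uncovered, steel grey and alone, and the billet lies flat beside it. In the top crop the prong tips are at (154,88), (209,87), (164,349) and (220,347). In the scene crop they are at (500,117), (487,140), (736,178) and (727,206).

Run:
```python
from h import *
np.set_printoptions(precision=4,suppress=True)
T=lambda x,y:('top',220+x/4-.4,80+y/4-.4); S=lambda x,y:('scene',300+(x-400)/2.857-.3,180+y/2.857-.3)
P=[]
for t,s in [((154,88),(736,178)),((209,87),(727,206)),((164,349),(500,117)),((220,347),(487,140))]:
    p,e=tri(T(*t),S(*s)); q=atz(*T(*t),.013); P.append((p+q)/2); print(p,e,q,atz(*S(*s),.013))
P=np.array(P); d=P[0]+P[1]-P[2]-P[3]; print(P.mean(0),np.degrees(np.arctan2(d[1],d[0])))
go(*P.mean(0)[:2],.15,90+np.degrees(np.arctan2(d[1],d[0])))
```

```text
[ 0.6927 -0.0029  0.0122] 0.0010195599169980942 [ 0.6928 -0.0027  0.013 ] [ 0.6925 -0.0043  0.013 ]
[ 0.6957 -0.0329  0.0138] 0.001368322418666174 [ 0.6955 -0.0332  0.013 ] [ 0.696  -0.0313  0.013 ]
[ 0.5436 -0.0194  0.0107] 0.0002880916463855762 [ 0.543  -0.0195  0.013 ] [ 0.5446 -0.0223  0.013 ]
[ 0.547  -0.0488  0.0137] 0.0023755786581171174 [ 0.5462 -0.0495  0.013 ] [ 0.5475 -0.0471  0.013 ]
[ 0.6196 -0.0261  0.0128] 6.255567338580709
shift [ -9.64 -21.97   6.86] turn 5.3 t 10.55 tcp [0.4809 0.1698 0.2185] F [0.7 0.6 0.1] g 0.599 j [  38.   15.  -22.    0.  -53. -116.]
```

```bash
python3 -m handwheel '[[-1.9,-4.4,0,0,0.6],[-1.9,-4.4,0,0,0.6],[-1.9,-4.4,0.5,0,0.6],[-1.9,-4.4,1,0,0.6],[-1.9,-4.4,1,0,0.6],[0,0,1.5,5.3,0.6],[0,0,1.5,0,0.6],[0,0,0,0,0.6],[0,0,0,0,0.6]]'; python3 -c "
from h import *
go(.6196,-.0261,.0765,96.3)"
```

```text
time_s: 11.68
tcp_pos: [0.618, -0.0271, 0.1629]
ee_rot: [[-0.994, -0.109, 0.001], [-0.109, 0.994, -0.0], [-0.001, -0.0, -1.0]]
wrist_force: [-0.5, 0.3, -0.2]
gripper_width: 0.598
shift [-0.17  0.09  8.64] turn -0.04 t 11.675 tcp [ 0.618  -0.0271  0.1629] F [-0.5  0.3 -0.2] g 0.598 j [ 12.  28. -10.   0. -52. -96.]
```

```bash
python3 -m handwheel '[[-0.15,0.1,2,0,0.6],[0,0,2,0,0.6],[0,0,2,0,0.6],[0,0,1.2,0,0.6],[0,0,0.8,0,0.6],[0,0,0.4,0,0.6],[0,0,0,0,0.6],[0,0,0,0,0.6]]'; python3 -c "
from h import *
go(.6196,-.0261,.0765,96.3)"
```

```text
time_s: 12.68
tcp_pos: [0.6194, -0.0262, 0.0788]
ee_rot: [[-0.994, -0.108, 0.001], [-0.108, 0.994, 0.0], [-0.001, -0.0, -1.0]]
wrist_force: [0.3, -0.0, -0.1]
gripper_width: 0.6
shift [-0.03  0.01  0.23] turn -0.12 t 12.675 tcp [ 0.6194 -0.0262  0.0788] F [ 0.3 -0.  -0.1] g 0.6 j [ 13.  34. -14.   0. -42. -96.]
```

```bash
python3 -m handwheel '[[0,0,0.2,0,0.6],[0,0,0,0,0.6]]';  python3 -m handwheel '[[0,0,0,0,0.4],[0,0,0,0,0.2],[0,0,0,0,0.1],[0,0,0,0,0.05],[0,0,0,0,0.05],[0,0,0,0,0.05],[0,0,0,0,0.05]]'
```

```text
time_s: 12.92
tcp_pos: [0.619, -0.0263, 0.0763]
ee_rot: [[-0.994, -0.107, -0.0], [-0.107, 0.994, 0.0], [0.0, 0.0, -1.0]]
wrist_force: [-0.1, -0.2, -0.1]
gripper_width: 0.596
time_s: 13.8
tcp_pos: [0.619, -0.0262, 0.0763]
ee_rot: [[-0.994, -0.108, 0.0], [-0.108, 0.994, -0.0], [-0.0, -0.0, -1.0]]
wrist_force: [0.0, 0.1, -0.5]
gripper_width: 0.175
```

```bash
python3 -m handwheel '[[0,0,-0.5,0,0.05],[0,0,-1.5,0,0.05],[0,0,-2.5,0,0.05],[0,0,-2.5,0,0.05],[0,0,-2.5,0,0.05],[0,0,-1.5,0,0.05],[0,0,0,6,0.05],[0,0,0,6.6,0.05],[0,0,0,6,0.05],[0,0,0,0,0.05]]'; python3 -c "
from h import *
go(.48,-.328,.18,77.6)"
```

```text
time_s: 15.05
tcp_pos: [0.6188, -0.0263, 0.1863]
ee_rot: [[-0.977, 0.214, -0.0], [0.214, 0.977, 0.0], [0.0, -0.0, -1.0]]
wrist_force: [0.1, 0.1, -1.1]
gripper_width: 0.173
shift [  7.1  -32.45   0.64] turn 0.03 t 15.05 tcp [ 0.6188 -0.0263  0.1863] F [ 0.1  0.1 -1.1] g 0.173 j [  13.   27.   -8.   -0.  -55. -115.]
```

```bash
python3 -m handwheel '[[0.4,-2,0,0,0.05],[0.8,-3.5,0,0,0.05],[0.9,-4.3,0,0,0.05],[0.9,-4.3,0,0,0.05],[1,-4.3,0,0,0.05],[1,-4.3,0,0,0.05],[0.9,-4.3,0,0,0.05],[0.8,-3.5,0,0,0.05],[0.4,-1.9,0,0,0.05],[0,0,0,0,0.05]]';python3 -m handwheel '[[0,0,0,0,0.05],[0,0,2,0,0.05],[0,0,2,0,0.05],[0,0,0,0,0.05],[0,0,0,0,0.05]]'; python3 -c "
from h import *
go(.48,-.328,.0754,77.6); snap('top','f.png'); snap('scene','g.png')
a=cv2.imread('pics/raw_f.png')[140:280,340:460]; b=cv2.imread('pics/raw_g.png')[230:400,120:300]
cv2.imwrite('pics/c3.png',np.hstack([cv2.resize(a,(400,466)),cv2.resize(b,(400,466))]))"
```

```text
time_s: 16.3
tcp_pos: [0.479, -0.3284, 0.1862]
ee_rot: [[-0.976, 0.217, -0.0], [0.217, 0.976, 0.0], [0.0, 0.0, -1.0]]
wrist_force: [0.3, 0.4, -1.7]
gripper_width: 0.176
time_s: 16.92
tcp_pos: [0.4808, -0.327, 0.147]
ee_rot: [[-0.977, 0.214, 0.001], [0.214, 0.977, -0.001], [-0.001, -0.0, -1.0]]
wrist_force: [0.8, -0.3, -0.7]
gripper_width: 0.178
shift [ 0.07 -0.11  7.16] turn 0.06 t 16.925 tcp [ 0.4808 -0.327   0.147 ] F [ 0.8 -0.3 -0.7] g 0.178 j [-18.  26. -16.   0. -47. -84.]
```

View pics/c3.png

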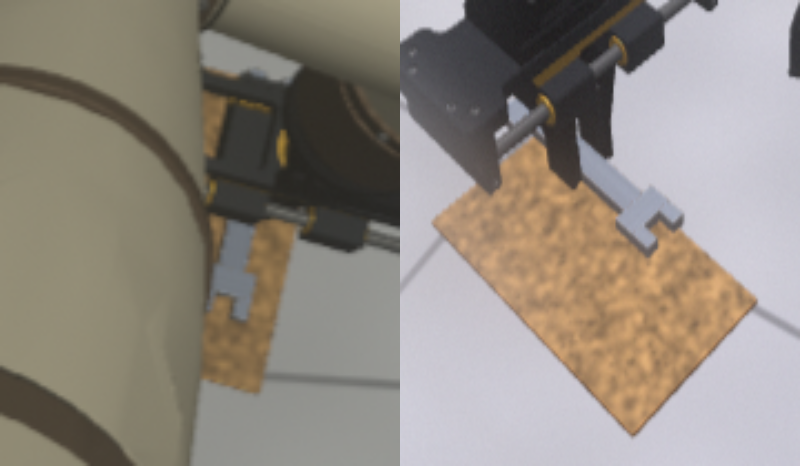

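The spanner is held level, lengthwise over the mat and centred once its height is allowed for. I'll lower it.

```bash
python3 -m handwheel '[[0.05,-0.1,1.5,0,0.05],[0,0,2,0,0.05],[0,0,1.5,0,0.05],[0,0,1,0,0.05],[0,0,0.5,0,0.05],[0,0,0.2,0,0.05],[0,0,0,0,0.05],[0,0,0,0,0.05]]'; python3 -m handwheel '[[0,0,0.2,0,0.05],[0,0,0,0,0.05],[0,0,0.1,0,0.05],[0,0,0,0,0.05]]'
```

```text
time_s: 18.02
tcp_pos: [0.4795, -0.3283, 0.0798]
ee_rot: [[-0.977, 0.215, 0.001], [0.215, 0.977, -0.0], [-0.001, -0.0, -1.0]]
wrist_force: [-0.3, 0.2, -1.3]
gripper_width: 0.175
time_s: 18.52
tcp_pos: [0.4792, -0.3282, 0.0762]
ee_rot: [[-0.977, 0.215, -0.0], [0.215, 0.977, 0.0], [0.0, 0.0, -1.0]]
wrist_force: [0.0, 0.1, -0.9]
gripper_width: 0.176
```

```bash
python3 -m handwheel '[[0,0,0.05,0,0.05],[0,0,0,0,0.05],[0,0,0.05,0,0.05],[0,0,0,0,0.05]]'
```

```text
time_s: 19.02
tcp_pos: [0.4793, -0.3282, 0.0753]
ee_rot: [[-0.977, 0.215, 0.0], [0.215, 0.977, -0.0], [-0.0, 0.0, -1.0]]
wrist_force: [-0.2, -0.4, -0.3]
gripper_width: 0.177
```

```bash
python3 -m handwheel '[[0,0,0.05,0,0.05],[0,0,0,0,0.05]]'
```

```text
time_s: 19.27
tcp_pos: [0.4793, -0.3282, 0.0752]
ee_rot: [[-0.977, 0.215, 0.0], [0.215, 0.977, -0.0], [-0.0, -0.0, -1.0]]
wrist_force: [-1.2, 1.0, 2.6]
gripper_width: 0.177
```

It's on the mat. I'll release, rise and move aside to look.

```bash
python3 -m handwheel '[[0,0,0,0,0.3],[0,0,0,0,0.5],[0,0,0,0,0.5],[0,0,0,0,0.5],[0,0,-0.5,0,0.5],[0,0,-1.5,0,0.5],[0,0,-3,0,0.5],[0,0,-4,0,0.5],[0,0,-4,0,0.5],[0,0,0,0,0.5]]'; python3 -m handwheel '[[4,-3,-2,0,0.5],[4,-4,-2,0,0.5],[3,-4,0,0,0.5],[2,-4,0,0,0.5],[0,-4,0,0,0.5],[0,-4,0,0,0.5],[0,0,0,0,0.5],[0,0,0,0,0.5]]'; python3 -c "
from h import *
snap('top','i.png'); snap('scene','j.png')
a=cv2.imread('pics/raw_i.png'); b=cv2.imread('pics/raw_j.png')
cv2.imwrite('pics/c4.png',np.hstack([cv2.resize(a[70:290,120:460],None,fx=1.17,fy=1.17),cv2.resize(b[130:400,110:460],(400,257))]))"
```

```text
time_s: 20.52
tcp_pos: [0.481, -0.3291, 0.2099]
ee_rot: [[-0.977, 0.215, 0.009], [0.215, 0.977, -0.004], [-0.01, -0.002, -1.0]]
wrist_force: [0.1, -0.6, 0.1]
gripper_width: 0.499
time_s: 21.52
tcp_pos: [0.3024, -0.5242, 0.2442]
ee_rot: [[-0.976, 0.216, -0.001], [0.216, 0.976, 0.001], [0.001, 0.001, -1.0]]
wrist_force: [-0.5, 0.4, 0.2]
gripper_width: 0.503
```

View pics/c4.png

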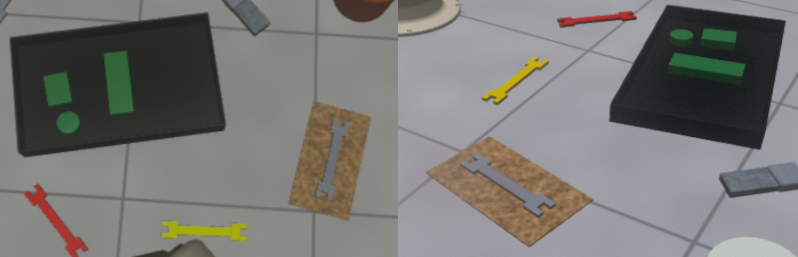

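In the top half, the spanner centre is at about (332,160), with the mat centre at about (331,160), and it lies along the mat. The billet lies flat in the middle of the bin at (119,83).

```bash
python3 -c "
from h import *
print(job.finish_job())"
```

```text
the job is handed in; nothing more can be done
None
```

I moved the long glass billet off the spanner and left it in the empty middle of the bin. I then laid the spanner in the middle of the cork mat, lengthwise along it, and handed the job in at about 21.6 s of the 64 s allowed. No verdict was reported.

- **Set-downs:** I lowered both until the wrist force turned to an upward push of about 2.6 N, and only then opened the fingers.
- **Last pictures (both cameras):** the spanner is within about 1 pixel (a few mm) of the mat's centre and in line with it. The billet lies flat on the bin floor, and the arm is well clear of everything.
- **Disagreements:** the two cameras differed by about 5 mm on the bin's centre and by 1–3 mm on the spanner's tips. Both are well within the allowed margins. No check failed.

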